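Grade four stones by length on the sample board

TASK

Lay the four stones (striped bar, dark block, cream block, rough amber-brown lump) on the wooden grading board in order of length, the longest on the red pad at one end, each next shorter one on the next pad along, down to the shortest at the other end. Set each stone down in the middle of its pad, the same side up as you found it, without dropping it, and leave the loupe and the small red case where they are.

Things in the scene. Friction and masses are not known exactly. Their poses are not given: they have to be found in the camera images.
- striped_bar: brown and cream striped stone bar, 26 (x) x 64 (y) x 15 mm high. Loose; origin at the centre of its underside as it lies, z up, y along its length
- block_dark: dark grey cut stone block, 40 (x) x 48 (y) x 24 mm high. Loose; origin at the centre of its underside as it lies, z up, y along its longer side
- block_cream: cream and brown cut stone block, 33 (x) x 39 (y) x 18 mm high. Loose; origin at the centre of its underside as it lies, z up, y along its longer side
- lump_1: rough amber-brown lump of stone with uneven sides, 29 (x) x 31 (y) x 22 mm high. Loose; origin at the centre of its underside as it lies, z up, y along its longer side
- pad_red: red felt pad, 76 mm across the row by 60 mm along it, the first place, at either end of the row of four pads (88 mm centres, one straight line) on the fixed dark wooden board. The pads' tops, where stones rest, are 14 mm above the table. Fixed. Origin at the middle of the pad's underside (12 mm above the table), x across the row (roughly away from the robot), y along it, z up
- pad_mid_a: plain grey felt pad, one of the two in the middle of the row, 76 mm across the row by 60 mm along it; alike with the other middle pad, and which of the two lies next to the red pad changes: the nearer one (88 mm from it) is the second place, the other (176 mm) the third. Fixed. Origin, x and z as for pad_red
- pad_mid_b: plain grey felt pad, one of the two in the middle of the row, 76 mm across the row by 60 mm along it; alike with the other middle pad, and which of the two lies next to the red pad changes: the nearer one (88 mm from it) is the second place, the other (176 mm) the third. Fixed. Origin, x and z as for pad_red
- pad_end: plain grey felt pad, 76 mm across the row by 60 mm along it, always at the far end of the row from the red pad (264 mm from it): the fourth place. The board below all four is 90 mm wide, 372 mm long, its top 12 mm above the table. Fixed. Origin, x and z as for pad_red
- loupe: folding loupe, black ring and grey cover, 30 (x) x 58 (y) x 14 mm high, lying to the left of the board; not to be disturbed. Origin at the centre of its underside
- red_case: small red and blue slim case, 30 (x) x 92 (y) x 17 mm high, lying to the right of the board; not to be disturbed. Origin at the centre of its underside
Mind the look-alikes: they are no part of the job. Leave any blue or turquoise look-alike of the block_dark alone.

How it is judged:
At the end, for the whole second after the job is handed in: Striped bar on the red pad, dark block on the pad next to it, cream block on the one after, amber-brown lump on the far end pad: each centre within 12 mm of its pad's centre, lying on the pad the same side up (within 11 degrees), released and at rest (horizontal distance between striped_bar and pad_red below 0.012 m and horizontal distance between lump_1 and pad_end below 0.012 m and ((horizontal distance between pad_mid_a and pad_red below 0.13 m and horizontal distance between block_dark and pad_mid_a below 0.012 m and horizontal distance between block_cream and pad_mid_b below 0.012 m) or (horizontal distance between pad_mid_b and pad_red below 0.13 m and horizontal distance between block_dark and pad_mid_b below 0.012 m and horizontal distance between block_cream and pad_mid_a below 0.012 m)) and height (world z) of striped_bar between 0.009 and 0.02 m and angle between each of striped_bar, block_dark, block_cream, lump_1's own z axis and vertical below 0.2 rad and linear speed of each of striped_bar, block_dark, block_cream, lump_1 below 0.02 m/s and angular speed of each of striped_bar, block_dark, block_cream, lump_1 below 0.2 rad/s and contact force between the fingers and striped_bar below 0.1 N and height (world z) of block_dark between 0.009 and 0.02 m and contact force between the fingers and block_dark below 0.1 N and height (world z) of block_cream between 0.009 and 0.02 m and contact force between the fingers and block_cream below 0.1 N and height (world z) of lump_1 between 0.009 and 0.02 m and contact force between the fingers and lump_1 below 0.1 N); the robot touches nothing.
It fails at once if a stone falls freely (drops more than about 25 mm) ((linear speed of striped_bar above 0.7 m/s and contact force between the fingers and striped_bar below 0.05 N) or (linear speed of block_dark above 0.7 m/s and contact force between the fingers and block_dark below 0.05 N) or (linear speed of block_cream above 0.7 m/s and contact force between the fingers and block_cream below 0.05 N) or (linear speed of lump_1 above 0.7 m/s and contact force between the fingers and lump_1 below 0.05 N)).
It fails at once if the loupe or the red case is moved by more than 20 mm (distance of any of loupe, red_case from where it was at the start of the episode above 0.02 m).
It also fails if it takes over 83 s, if anything falls off the work surface, if the arm or the gripper's body presses on something with over 40 N, if the wrist force passes 120 N, or if a joint passes its speed limit or range.

ROBOT

A 6-joint arm with a two-finger parallel gripper is mounted at the origin on a cart in front of the work surface, level with it; the furniture and walls round the work are solid. World frame = base frame: x ahead of the robot, y to its left, z up, the work surface at z = 0. Lengths are in m, angles in rad, forces in N, time in s.
With the tool pointing down it reaches from about 0.35 to 0.925 m from the base axis. Payload 6.4 kg.
Tool frame: the origin (TCP) lies on the centre line of the jaws, within the pads' length; the fingertips stand 17 mm ahead of it and the grasp point (between the pads) lies 2 mm behind it; z points along the fingers, x is the direction in which the jaws open and shut, and the axes are right-handed (so a half turn about z gives the same grasp; the last joint's range is limited). The gripper opens to 85 mm and grips with 20 to 120 N. Pads are 22 mm wide; open, the fingers measure 114 mm over their backs; the gripper's body (76 mm by 85 mm) begins 54 mm behind the grasp point. The pads swing forward as they close: fully open they stand 13 mm farther back than shut.
Start: joints at [-1.423, 0.245, 1.558, -0, 1.339, -0.174], TCP at [0.206, -0.617, 0.212] pointing down, gripper open.
Joint ranges: [-3.13, 3.13], [-1.02, 2.26], [0.13, 2.54], [-0.95, 4.09], [0.21, 2.88], [-2.74, 2.74]. Speed limits (rad/s): [2.57, 2.57, 3.14, 3.14, 3.14, 3.14].

INTERFACE

Orientations are given as a rotation vector (axis times angle).
In Python, from bench import arm, read_camera gives the robot as it stands.
- The arm moves only by the tool move_arm, never from a script. Its argument "motion" is a list of rows, each a list of 5 numbers: the shift along the tool's x, y, z in m, then the turn about the tool's z in degrees, then the closure, from 0 (fully open) to 1 (shut). In form: [[tx, ty, tz, roll, grip], ...]. A call has 1 to 8 rows; each row shifts and turns the commanded pose from where the row before left it, along the tool's axes as they then stand; what a row does not reach is not made up. A row lasts 1/8 s, in which the tool goes at most 62.5 mm and 10.7 degrees, less where a joint would pass 70% of its speed; a pose out of reach is approached as far as the arm can. A call is refused whole if a number of a shift passes 0.0625 or a number of a turn 10.7, either way. A call with a gripper value outside its range is refused whole. The fingers move at their own pace and stop on an object; "force" is the grip in N (left out, the last holds). Time passes only in rows, so rows that do not move let the fingers close. It gives the time, the measured TCP pose, the force and the opening at its end, in the units of the state.
- arm.read_state(): the state, without advancing time (a new reading comes with each control period).
- read_camera(name): name is "side" or "top"; returns a dict with "color" (480x640x3 uint8, red, green, blue), "camera_matrix" (3x3 intrinsics, pixels), "k1" (the pictures are not rectified: a ray, as slopes to the right and down, at radius r is drawn at 1 + k1 r^2 times it, then the intrinsics apply), "position" and "orientation" of the camera in the world. Camera axes: x right, y up, looking along -z (the intrinsics and any distortion apply to the point x, -y, -z); pixel columns grow to the right and rows downward; lengths in m; the calibration is good to about 2 mm. A picture is of the moment at which its call begins. There is no depth.
- arm.sign_off(): hands the job in, once; it reports no verdict.
The state is a dict: "clock": time; "joint_pos": joint angles; "joint_vel": joint speeds; "joint_efforts": joint torques, N m; "ee_pos": TCP position; "tcp_rot": TCP orientation; "contact_force": force on the tool from outside, world axes, zero at the start; "ft_torque": the same for the moment, N m; "opening": finger opening in m.
Only numpy, scipy, OpenCV 4.12 (cv2) and the standard library are available. Lean on these libraries where they do the work, as an engineer would, in place of code of your own. Each camera call takes 0.05 s, during which the arm holds its last target. There are 200 camera calls.

## Working session

There is one attempt and no reset: what is moved stays moved. The work goes in short steps, Python scripts to look and compute and a tool call to move; the robot and the scene stay as the last step left them, time stands still between calls to the robot, and variables do not carry over. Pictures are saved under pics/ and viewed, about 12 in all and at most 16, crops included, and the job is handed in when it is done.

Besides the shell and the picture viewer there is one more tool, called after "Request:" in YAML: its name, and indented under it one key for each argument. move_arm: Moves the arm, as the interface text tells. Its arguments: {"type":"object","properties":{"motion":{"type":"array","items":{"type":"array","items":{"type":"number"}}},"force":{"type":"number"}},"required":["motion"]}

```bash
mkdir -p pics; ls
cat > h.py <<'E'
import numpy as np, cv2
from scipy.spatial.transform import Rotation as R
from bench import arm, read_camera
def rot(o):
    o=np.array(o,float)
    return o if o.shape==(3,3) else (R.from_rotvec(o).as_matrix() if o.size==3 else R.from_quat(o).as_matrix())
def px2w(c,pts,z):
    K=np.array(c["camera_matrix"]);M=rot(c["orientation"]);p=np.array(c["position"]);out=[]
    for u,v in pts:
        d=np.array([(u-K[0,2])/K[0,0],(v-K[1,2])/K[1,1]]);s=d.copy()
        for _ in range(20): s=d/(1+c["k1"]*(s@s))
        r=M@np.array([s[0],-s[1],-1]);out.append((p+r*(z-p[2])/r[2])[:2])
    return np.array(out)
def w2px(c,P):
    K=np.array(c["camera_matrix"]);M=rot(c["orientation"])
    q=(np.atleast_2d(P)-np.array(c["position"]))@M
    s=np.c_[q[:,0]/-q[:,2],-q[:,1]/-q[:,2]];s=s*(1+c["k1"]*(s**2).sum(1,keepdims=True))
    return s*[K[0,0],K[1,1]]+[K[0,2],K[1,2]]
def save(c,n,box=None,k=1):
    im=c["color"][:,:,::-1]
    if box: im=im[box[1]:box[3],box[0]:box[2]]
    cv2.imwrite("pics/"+n,cv2.resize(im,None,fx=k,fy=k,interpolation=cv2.INTER_CUBIC))
E
python3 - <<'E'
from h import *
import pickle
for n in("top","side"):
    c=read_camera(n);save(c,n+"0.png");pickle.dump(c,open(n+"0.pkl","wb"))
    print(n,c["camera_matrix"],c["k1"],c["position"],c["orientation"])
print(arm.read_state())
E
```

```text
pics
top [[585.21364059   0.         314.83874885]
 [  0.         585.21364059 239.51340486]
 [  0.           0.           1.        ]] -0.16249154418151682 [ 0.35749912 -0.00450464  1.57814077] [ 0.11665499 -0.10572238 -1.58276657]
side [[524.74606241   0.         319.5487731 ]
 [  0.         524.74606241 248.42137795]
 [  0.           0.           1.        ]] -0.05895097607338744 [0.50271525 0.92391373 0.63797307] [ 0.07298704 -1.47406199 -2.72512076]
{'clock': 0.1, 'joint_pos': array([-1.42311454e+00,  2.45781878e-01,  1.55890514e+00, -1.47855413e-05,
        1.33868803e+00, -1.74116745e-01]), 'joint_vel': array([ 0.00125513, -0.00083347, -0.0033839 , -0.0003197 , -0.00091374,
        0.00106521]), 'joint_efforts': array([-7.32012722e-05, -4.30671465e+01, -3.27128649e+01, -6.30431327e-05,
        2.80444903e-03, -9.52458720e-06]), 'ee_pos': array([ 0.20548865, -0.61609611,  0.21125946]), 'tcp_rot': array([-2.54761145e+00,  1.83611497e+00,  1.96878713e-03]), 'contact_force': array([ 0.48049618,  0.4155619 , -0.1223594 ]), 'ft_torque': array([-0.00735605,  0.02102731, -0.03017804]), 'opening': 0.08531035958805522}
```

View pics/top0.png

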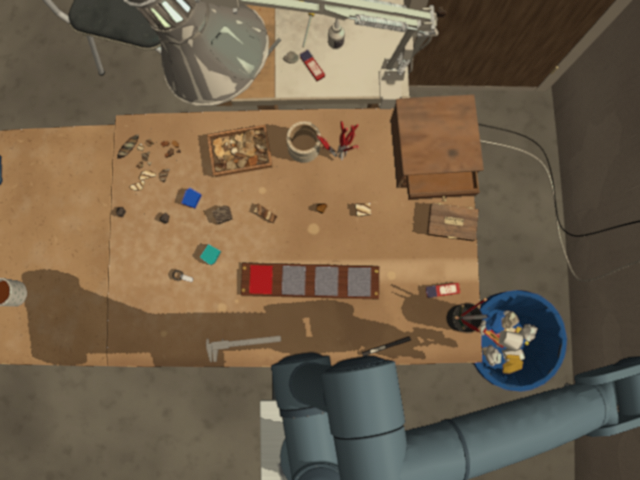

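View pics/side0.png

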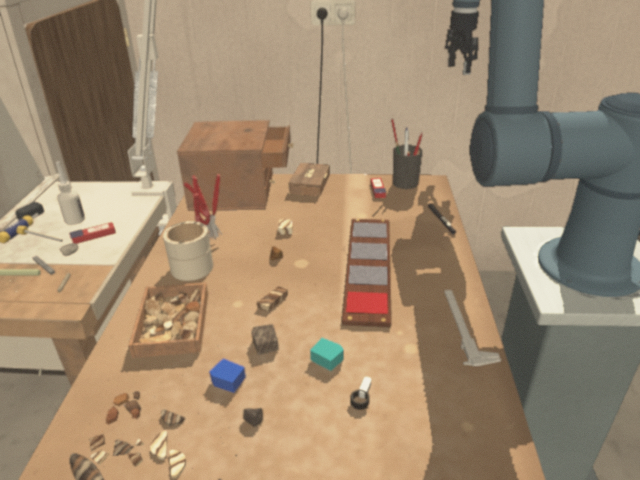

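The candidates in the top view are:
- Dark block: grey block at (219,214). The blue (190,198) and turquoise (209,254) blocks are its look-alikes. The small dark lumps at (163,217) and (119,211) are too small.
- Striped bar: (264,213).
- Amber lump: (318,208).
- Cream block: (360,209).

The red pad is at the left end (260,279). I'll confirm these in enlarged crops.

Run:
```python
from h import *
import pickle
c=pickle.load(open("top0.pkl","rb"));s=pickle.load(open("side0.pkl","rb"))
save(c,"top0a.png",(200,195,300,300),5.7)
save(c,"top0b.png",(295,195,395,300),5.7)
save(s,"side0a.png",(235,205,405,365),3.7)
```

```text
(no output)
```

View pics/top0a.png

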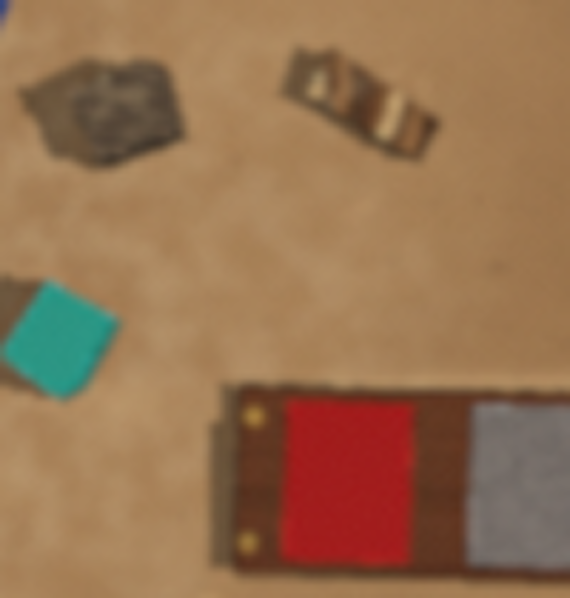

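View pics/top0b.png

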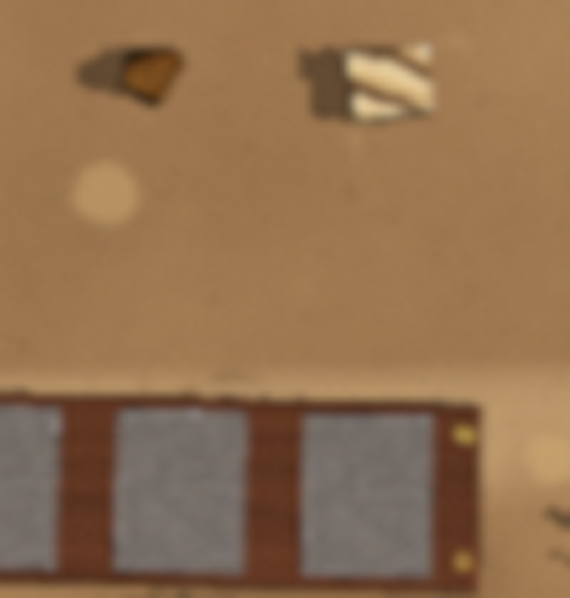

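View pics/side0a.png

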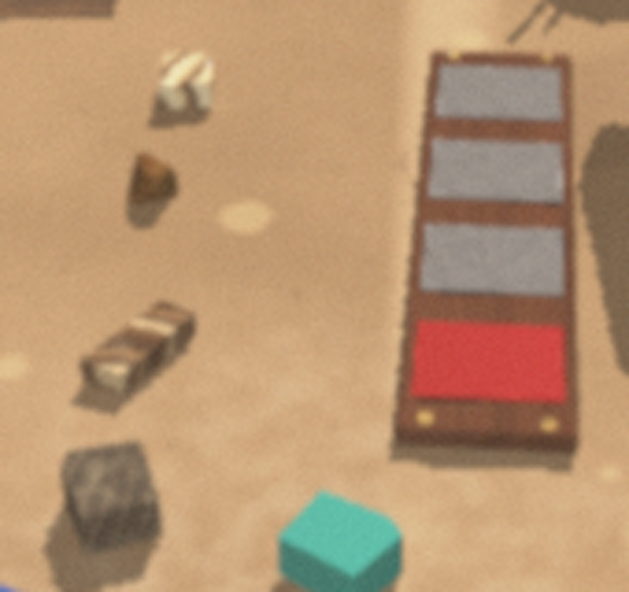

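Identities are confirmed: grey rough block, brown/cream striped bar, amber lump and cream block, with shadows falling to the left. Next I'll fit the poses from corner picks and overlay the model boxes on both views.

```bash
cat > fit.py <<'E'
from h import *
import pickle
c=pickle.load(open("top0.pkl","rb"));s=pickle.load(open("side0.pkl","rb"))
A=lambda p:[((x+.5)/5.7-.5+200,(y+.5)/5.7-.5+195) for x,y in p]
B=lambda p:[((x+.5)/5.7-.5+295,(y+.5)/5.7-.5+195) for x,y in p]
D={"bar":(26,64,15),"dark":(40,48,24),"cream":(33,39,18),"lump":(29,31,22)}
def box(n,x,y,yaw):
    a,b,h=np.array(D[n])/1000
    q=np.array([(sx*a/2,sy*b/2) for sx,sy in((1,1),(1,-1),(-1,-1),(-1,1))])
    q=q@R.from_euler("z",yaw,degrees=True).as_matrix()[:2,:2].T+[x,y]
    return np.r_[np.c_[q,[h]*4],np.c_[q,[0]*4]]
def draw(cam,bx,P,k):
    im=cv2.resize(cam["color"][bx[1]:bx[3],bx[0]:bx[2],::-1],None,fx=k,fy=k,interpolation=cv2.INTER_CUBIC)
    for n,p in P.items():
        q=((w2px(cam,box(n,*p))-bx[:2]+.5)*k-.5).astype(int)
        for i in range(4):
            for a,b,col in((i,(i+1)%4,(0,255,0)),(i+4,(i+1)%4+4,(255,0,255)),(i,i+4,(255,255,0))):
                cv2.line(im,tuple(map(int,q[a])),tuple(map(int,q[b])),col,1)
    return im
E
python3 - <<'E'
from fit import *
w=px2w(c,A([(286,399),(414,403),(410,567),(281,563)]),.014);red=w.mean(0)
w2=px2w(c,B([(304,412),(434,416),(431,578),(301,575)]),.014);end=w2.mean(0)
d=end-red;print("red",red,"end",end,np.linalg.norm(d),"yaw y-axis deg",np.degrees(np.arctan2(d[0],-d[1])), w.tolist())
for n,f,p,h in(("dark",A,[(80,70),(168,62),(185,135),(100,163)],.024),("bar",A,[(330,50),(440,122),(418,160),(303,98)],.015),("lump",B,[(125,50),(182,52),(155,103),(122,90)],.022),("cream",B,[(348,52),(430,42),(436,108),(350,122)],.018)):
    w=px2w(c,f(p),h);print(n,w.mean(0).round(4),(np.linalg.norm(w-np.roll(w,-1,0),axis=1)*1000).round(),cv2.minAreaRect((w*1000).astype(np.float32)))
    for a,b in((0,1),(1,2),(2,3),(3,0)):
        e=w[b]-w[a];print("  edge dir from y axis",round(np.degrees(np.arctan2(-e[0],e[1])),1))
print(R.from_rotvec(arm.read_state()["tcp_rot"]).as_matrix().round(3))
E
```

```text
red [0.47459883 0.15180955] end [ 0.46495858 -0.11193978] 0.2639254489359107 yaw y-axis deg -2.093274947638088 [[0.5146093045303182, 0.18092311853497586], [0.5118787362263304, 0.12031752558239914], [0.43465560372874934, 0.12263377767423099], [0.43725167687888467, 0.18336376929387319]]
dark [0.654  0.2531] [42. 37. 43. 46.] ((654.7103271484375, 253.18392944335938), (46.37739562988281, 42.46467971801758), 12.680867195129395)
  edge dir from y axis -175.8
  edge dir from y axis 103.4
  edge dir from y axis 17.5
  edge dir from y axis -77.3
bar [0.6537 0.1395] [64. 21. 63. 27.] ((654.89208984375, 138.76312255859375), (63.52281188964844, 26.538835525512695), 60.61359405517578)
  edge dir from y axis 145.7
  edge dir from y axis 59.9
  edge dir from y axis -29.4
  edge dir from y axis -119.2
lump [ 0.6662 -0.011 ] [27. 28. 17. 19.] ((664.9452514648438, -13.698750495910645), (27.10968017578125, 25.547466278076172), 84.94977569580078)
  edge dir from y axis 177.1
  edge dir from y axis 61.6
  edge dir from y axis -22.7
  edge dir from y axis -95.1
cream [ 0.6618 -0.1277] [40. 32. 42. 34.] ((661.2892456054688, -127.27798461914062), (33.75391387939453, 43.16351318359375), 6.255802631378174)
  edge dir from y axis -173.7
  edge dir from y axis 93.4
  edge dir from y axis 8.5
  edge dir from y axis -89.8
[[ 0.316 -0.949 -0.   ]
 [-0.949 -0.316  0.002]
 [-0.002 -0.    -1.   ]]
```

Run:
```python
from fit import *
P={"bar":(.6537,.1395,-32),"dark":(.654,.253,12),"cream":(.6618,-.1277,7),"lump":(.666,-.013,0)}
a=draw(c,(208,198,288,230),P,5);b=draw(c,(302,198,382,230),P,5)
e=draw(s,(235,265,315,360),P,5);f=draw(s,(255,205,335,275),P,5)
z=lambda i,h:cv2.copyMakeBorder(i,0,h-i.shape[0],0,0,cv2.BORDER_CONSTANT)
cv2.imwrite("pics/ov.png",np.hstack([np.vstack([a,z(f,355)]) ,z(e,515)]) if 0 else np.hstack([z(np.vstack([a,f]),590)[:, :],z(np.vstack([b,e]),590)[:590]]))
```

```text
Traceback (most recent call last):
cv2.error: OpenCV(4.12.0) /io/opencv/modules/core/src/copy.cpp:1160: error: (-215:Assertion failed) top >= 0 && bottom >= 0 && left >= 0 && right >= 0 && _src.dims() <= 2 in function 'copyMakeBorder'
```

```bash
cat > ov.py <<'E'
from fit import *
def ov(P,fn):
    t=np.vstack([draw(c,(208,198,288,230),P,5),draw(c,(302,198,382,230),P,5)])
    e=np.hstack([draw(s,(245,280,305,360),P,4.5)[:270*2], draw(s,(260,212,300,270),P,4.5)[:360]]) if 0 else draw(s,(245,210,315,320),P,5.2)
    e2=draw(s,(245,318,285,358),P,5.2)
    out=np.zeros((590,800,3),np.uint8)
    out[:320,:400]=t; out[330:330+e2.shape[0],:e2.shape[1]]=e2; out[:e.shape[0],410:410+e.shape[1]]=e[:590]
    cv2.imwrite("pics/"+fn,out)
E
python3 - <<'E'
from ov import *
ov({"bar":(.6537,.1395,-32),"dark":(.654,.253,12),"cream":(.6618,-.1277,7),"lump":(.666,-.013,0)},"ov.png")
E
```

```text
(no output)
```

View pics/ov.png

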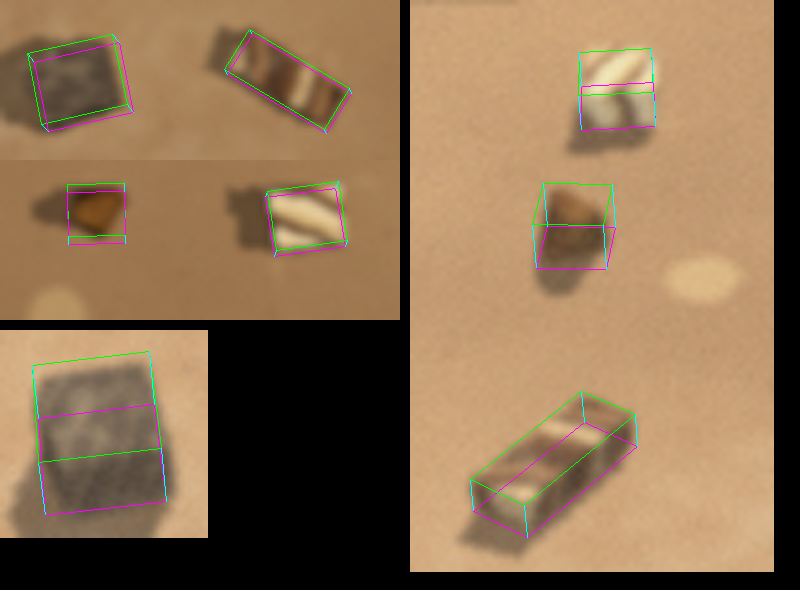

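Run:
```python
from fit import *
for h in (.3,.45,.6,.75,.9,1.05):
    w=px2w(c,[(205,103),(270,45)],h); print(h,w.round(3).tolist(),w2px(s,np.c_[w,[h,h]]).round().tolist())
for n,p in (("cup",(467,317)),("box",(452,220)),("case",(441,290)),("caseL",(426,291)),("loupe",(180,275)),("cab",(408,196))): print(n,px2w(c,[p],.02).round(3))
d=np.array([-.0096404,-.2637493])/.2639*.088
for i in range(4): print("pad",i,(np.array([.4746,.1518])+i*d).round(4))
```

```text
0.3 [[0.863, 0.253], [1.006, 0.103]] [[108.0, 188.0], [64.0, 149.0]]
0.45 [[0.804, 0.223], [0.93, 0.09]] [[133.0, 80.0], [88.0, 58.0]]
0.6 [[0.745, 0.193], [0.854, 0.077]] [[164.0, -46.0], [116.0, -48.0]]
0.75 [[0.685, 0.163], [0.778, 0.065]] [[201.0, -189.0], [152.0, -173.0]]
0.9 [[0.626, 0.132], [0.701, 0.052]] [[246.0, -344.0], [197.0, -314.0]]
1.05 [[0.567, 0.102], [0.625, 0.04]] [[298.0, -494.0], [253.0, -462.0]]
cup [[ 0.364 -0.399]]
box [[ 0.627 -0.369]]
case [[ 0.438 -0.331]]
caseL [[ 0.436 -0.29 ]]
loupe [[0.488 0.37 ]]
cab [[ 0.695 -0.251]]
pad 0 [0.4746 0.1518]
pad 1 [0.4714 0.0639]
pad 2 [ 0.4682 -0.0241]
pad 3 [ 0.465 -0.112]
```

Request:
move_arm:
  motion:
    - [0,0,-0.045,0,0]
    - [0,0,-0.045,0,0]
    - [-0.036,-0.0415,0,0,0]
    - [-0.036,-0.0415,0,0,0]
    - [-0.036,-0.0415,0,0,0]
    - [-0.036,-0.0415,0,0,0]
    - [-0.036,-0.0415,0,0,0]
    - [-0.036,-0.0415,0,0,0]
  force: 40

```text
clock: 1.1
ee_pos: [0.374, -0.3312, 0.3019]
tcp_rot: [-2.548, 1.837, 0.001]
contact_force: [0.9, -0.7, -0.3]
opening: 0.0852
```

Request:
move_arm:
  motion:
    - [-0.036,-0.0415,0,0,0]
    - [-0.036,-0.0415,0,0,0]
    - [-0.036,-0.0415,0,0,0]
    - [-0.036,-0.0415,0.02,0,0]
    - [-0.036,-0.0415,0.03,0,0]
    - [-0.036,-0.0415,0.03,0,0]
    - [-0.036,-0.0415,0.03,0,0]
    - [-0.036,-0.0415,0.03,0,0]

```text
clock: 2.1
ee_pos: [0.5976, 0.0467, 0.1612]
tcp_rot: [2.549, -1.836, -0.0]
contact_force: [1.6, -0.1, 1.5]
opening: 0.0853
```

Request:
move_arm:
  motion:
    - [0,0,0,-9.9,0]
    - [0,0,0,-9.9,0]
    - [0,0,0,-9.9,0]
    - [0,0,0,-9.9,0]
    - [0,0,0,0,0]

```text
clock: 2.72
ee_pos: [0.5969, 0.045, 0.162]
tcp_rot: [3.019, -0.868, -0.001]
contact_force: [-0.6, 0.2, 0.4]
opening: 0.0855
```

```bash
cat > go.py <<'E'
import sys,numpy as np
from h import arm,R
x,y,z,yaw=map(float,sys.argv[1:5]);s=arm.read_state();M=R.from_rotvec(s["tcp_rot"]).as_matrix()
a=np.degrees(np.arctan2(M[1,0],M[0,0]));t=M.T@(np.array([x,y,z])-s["ee_pos"])
print("shift tool",t.round(4),"roll",round((a-yaw+90)%180-90,1),"yaw",round(a,1),"tilt",M[:,2].round(3),"pos",s["ee_pos"].round(4),"clk",round(s["clock"],2),"F",s["contact_force"].round(1),"op",round(s["opening"],4))
E
python3 go.py .6537 .1400 .10 -32
```

```text
shift tool [-0.0023 -0.1107  0.062 ] roll -0.1 yaw -32.1 tilt [-0.001  0.    -1.   ] pos [0.5969 0.045  0.162 ] clk 2.73 F [-0.6  0.2  0.4] op 0.0855
```

Request:
move_arm:
  motion:
    - [-0.001,-0.037,0.02,0,0]
    - [-0.001,-0.037,0.02,0,0]
    - [0,-0.037,0.02,0,0]
    - [0,0,0.035,0,0]
    - [0,0,0.03,0,0]
    - [0,0,0.012,0,0]
    - [0,0,0,0,0]

```text
clock: 3.6
ee_pos: [0.6537, 0.1401, 0.0248]
tcp_rot: [3.019, -0.867, -0.002]
contact_force: [-0.2, 0.2, 0.2]
opening: 0.0854
```

```bash
python3 go.py .6537 .1400 .02 -32
python3 - <<'E'
from h import *
c=read_camera("side");save(c,"s1.png",(220,200,420,350),4)
E
```

```text
shift tool [0.     0.0001 0.0048] roll -0.0 yaw -32.0 tilt [-0.001 -0.    -1.   ] pos [0.6537 0.1401 0.0248] clk 3.6 F [-0.2  0.2  0.2] op 0.0854
```

View pics/s1.png

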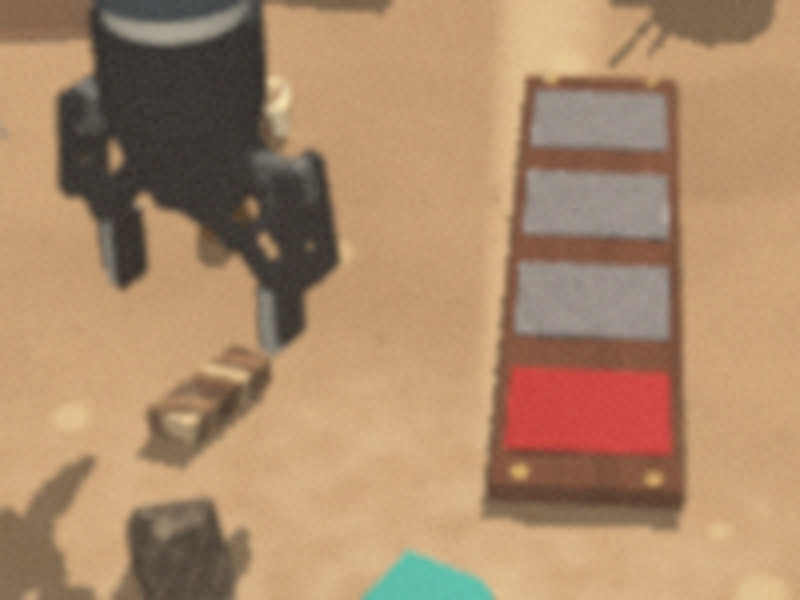

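Run:
```python
from h import *
import pickle
c=read_camera("side");t=read_camera("top");save(t,"t1.png",(195,150,345,260),5)
j=np.array([.848,-.53,0])*.048
for z in(.0,.02,.05,.08,.1,.12): print(z,w2px(c,[np.array([.6537,.14,z])-j,np.array([.6537,.14,z])+j]).round().tolist())
s=pickle.load(open("side0.pkl","rb"));print(np.abs(c["position"]-s["position"]).max(),arm.read_state()["ee_pos"],arm.read_state()["joint_pos"].round(3))
print(px2w(c,[(251,271),(289,287.5)],.02))
```

```text
0.0 [[292.0, 311.0], [254.0, 293.0]]
0.02 [[292.0, 303.0], [253.0, 285.0]]
0.05 [[291.0, 290.0], [252.0, 273.0]]
0.08 [[290.0, 277.0], [250.0, 260.0]]
0.1 [[290.0, 267.0], [249.0, 251.0]]
0.12 [[289.0, 258.0], [248.0, 242.0]]
0.0 [0.65556867 0.14013767 0.02733031] [0.042 0.498 1.596 0.    1.044 0.6  ]
[[0.70675331 0.06742602]
 [0.62332373 0.1197486 ]]
```

View pics/t1.png

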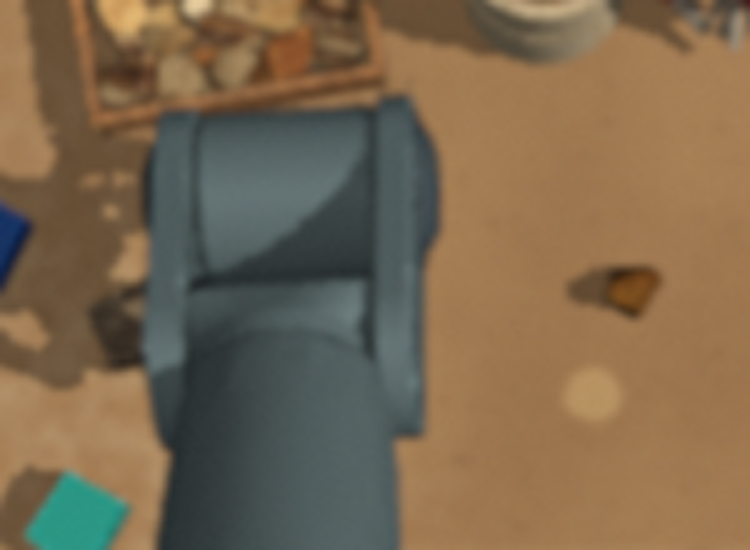

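Run:
```python
from h import *
import pickle
s=pickle.load(open("side0.pkl","rb"))
p=np.array([.2055,-.6161,.2113]);j=np.array([.316,-.949,0])*.048
for dz in(.017,0,-.004,-.017): print(dz,w2px(s,[p+[0,0,dz],p-j+[0,0,dz],p+j+[0,0,dz]]).round(1).tolist())
save(s,"g0.png",(420,0,500,90),6)
for i in range(4):
    read_camera("side"); st=arm.read_state();print(st["clock"],st["ee_pos"].round(4),st["joint_pos"].round(4))
```

```text
0.017 [[457.8, 76.2], [465.9, 80.6], [450.1, 72.1]]
0 [[457.2, 82.1], [465.2, 86.7], [449.5, 77.9]]
-0.004 [[457.0, 83.5], [465.0, 88.1], [449.4, 79.2]]
-0.017 [[456.5, 88.0], [464.5, 92.6], [448.9, 83.6]]
3.8 [0.6555 0.1401 0.0274] [0.0418 0.498  1.5965 0.     1.0441 0.6002]
3.85 [0.6554 0.1402 0.0272] [0.0419 0.4981 1.5967 0.     1.044  0.6002]
3.9 [0.6552 0.1402 0.0269] [0.0419 0.4983 1.597  0.     1.044  0.6001]
3.95 [0.6549 0.1402 0.0266] [0.0419 0.4986 1.5972 0.     1.044  0.6   ]
```

View pics/g0.png

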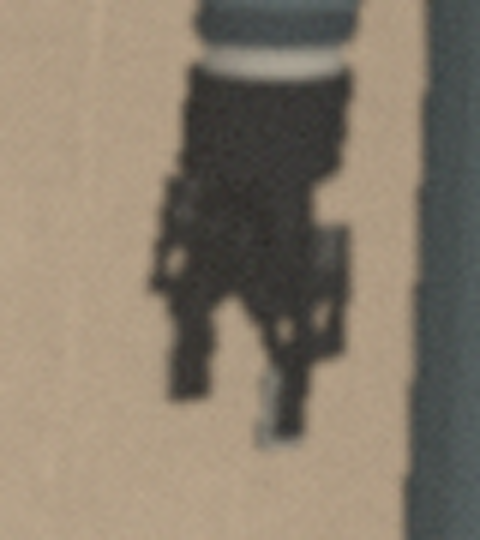

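Request:
move_arm:
  motion:
    - [0,0,0,0,0.5]
    - [0,0,0,0,0.8]
    - [0,0,0,0,1]
    - [0,0,0,0,1]
    - [0,0,0,0,1]
    - [0,0,0,0,1]
  force: 25

```text
clock: 4.7
ee_pos: [0.6543, 0.1402, 0.0255]
tcp_rot: [-3.02, 0.865, 0.0]
contact_force: [-0.3, 0.7, -1.2]
opening: 0.0001
```

```bash
python3 go.py .6537 .1400 .02 -32
python3 - <<'E'
from h import *
c=read_camera("side");save(c,"s2.png",(225,215,345,315),5)
E
```

```text
shift tool [-0.0004  0.0005  0.0055] roll 0.0 yaw -32.0 tilt [-0.  0. -1.] pos [0.6543 0.1402 0.0255] clk 4.7 F [-0.3  0.7 -1.2] op 0.0001
```

View pics/s2.png

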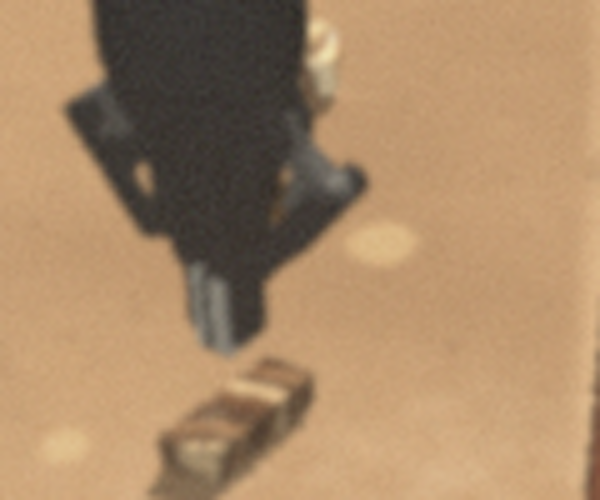

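Run:
```python
from h import *
c=read_camera("side")
from scipy.optimize import least_squares
j0=np.array([.316,-.949,0])*.048;p0=np.array([.2055,-.6161,.2073]);j1=np.array([.848,-.53,0])*.048;p1=np.array([.6552,.1401,.0230]);p2=np.array([.6543,.1402,.0085])
pts=np.array([p0-j0,p0+j0,p1-j1,p1+j1,p2]);obs=np.array([(466.7,73.5),(451.7,66.5),(289,287),(251,271),(269.4,283)])
for H in(np.diag([0,0,1.]),np.diag([0,1.,0]),np.diag([1,1,0.]),np.eye(3)):
    r=least_squares(lambda o:(w2px(c,pts+H@o)-obs).ravel(),[0,0,0]);print((H@r.x).round(4),r.fun.reshape(-1,2).round(1).tolist())
```

```text
[0.     0.     0.0356] [[-0.1, 1.9], [-1.1, 0.6], [1.0, -1.0], [-0.4, -1.9], [1.4, 0.6]]
[ 0.     -0.0463  0.    ] [[-4.5, 10.0], [-4.6, 8.6], [4.5, -0.8], [5.1, -0.8], [5.9, 0.9]]
[ 0.0048 -0.047   0.    ] [[-6.2, 9.9], [-6.2, 8.5], [2.1, -1.1], [2.8, -1.1], [3.6, 0.6]]
[-0.0001  0.0082  0.0403] [[0.6, 1.0], [-0.4, -0.3], [0.4, -0.3], [-1.3, -1.4], [0.7, 1.2]]
```

Request:
move_arm:
  motion:
    - [-0.03,0,0,0,1]
    - [-0.03,0,0,0,1]
    - [0,0,0.015,0,1]
    - [0,0,0.01,0,1]
    - [0,0,0,0,1]
    - [0,0,0.003,0,1]
    - [0,0,0.003,0,1]

```text
clock: 5.68
ee_pos: [0.604, 0.1717, -0.0054]
tcp_rot: [-3.02, 0.866, -0.001]
contact_force: [0.0, 0.3, 0.4]
opening: 0.0001
```

Request:
move_arm:
  motion:
    - [0,0,0.002,0,1]
    - [0,0,0.002,0,1]

```text
clock: 5.92
ee_pos: [0.6034, 0.1719, -0.0096]
tcp_rot: [-3.02, 0.865, -0.0]
contact_force: [-0.5, -0.7, 0.2]
opening: 0.0001
```

Request:
move_arm:
  motion:
    - [0,0,0.002,0,1]
    - [0,0,0.002,0,1]

```text
clock: 6.18
ee_pos: [0.6034, 0.172, -0.0136]
tcp_rot: [-3.02, 0.865, -0.0]
contact_force: [-0.5, 0.3, -0.2]
opening: -0.0
```

Request:
move_arm:
  motion:
    - [0,0,0.002,0,1]
    - [0,0,0.001,0,1]

```text
clock: 6.42
ee_pos: [0.6033, 0.172, -0.0167]
tcp_rot: [3.02, -0.865, -0.0]
contact_force: [0.2, 0.5, -0.1]
opening: -0.0006
```

Request:
move_arm:
  motion:
    - [0,0,0.002,0,1]
    - [0,0,0,0,1]

```text
clock: 6.68
ee_pos: [0.6032, 0.1719, -0.0187]
tcp_rot: [3.02, -0.865, -0.001]
contact_force: [-0.8, 0.3, -0.3]
opening: -0.0002
```

Request:
move_arm:
  motion:
    - [0,0,0.002,0,1]
    - [0,0,0,0,1]

```text
clock: 6.92
ee_pos: [0.6035, 0.172, -0.019]
tcp_rot: [3.02, -0.864, -0.001]
contact_force: [-5.6, -1.1, 10.3]
opening: 0.0
```

Request:
move_arm:
  motion:
    - [0,0,0.002,0,1]
    - [0,0,0,0,1]

```text
clock: 7.18
ee_pos: [0.6035, 0.1719, -0.019]
tcp_rot: [3.019, -0.864, -0.003]
contact_force: [-12.0, -3.3, 23.6]
opening: -0.0001
```

Request:
move_arm:
  motion:
    - [0,0,0.0015,0,1]
    - [0,0,0,0,1]

```text
clock: 7.42
ee_pos: [0.6035, 0.172, -0.0191]
tcp_rot: [3.019, -0.863, -0.004]
contact_force: [-16.8, -3.2, 33.0]
opening: -0.0003
```

Request:
move_arm:
  motion:
    - [0,0,-0.04,0,1]
    - [0,0,-0.03,0,0]
    - [0.03,0,0,0,0]
    - [0.03,0,0,0,0]
    - [0,0,0,0,0]
    - [0,0,0,0,0]
    - [0,0,0,0,0]
    - [0,0,0.03,0,0]

```text
clock: 8.43
ee_pos: [0.6563, 0.1409, 0.0186]
tcp_rot: [-3.019, 0.863, -0.009]
contact_force: [0.2, 0.4, 0.3]
opening: 0.0857
```

```bash
python3 go.py .6537 .1400 -.016 -32
python3 - <<'E'
from h import *
c=read_camera("side");save(c,"s3.png",(225,215,345,315),5)
E
```

```text
shift tool [-0.0019  0.0023  0.0346] roll 0.1 yaw -31.9 tilt [ 0.006  0.    -1.   ] pos [0.6563 0.1409 0.0186] clk 8.43 F [0.2 0.4 0.3] op 0.0857
```

View pics/s3.png

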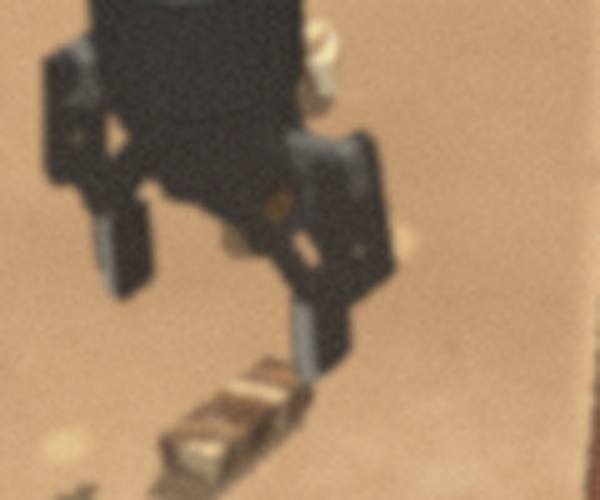

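Request:
move_arm:
  motion:
    - [-0.001,0.0005,0.02,0,0]
    - [0,0,0.013,0,0]
    - [0,0,0,0,0]
    - [0,0,0,0,0.5]
    - [0,0,0,0,1]
    - [0,0,0,0,1]
    - [0,0,0,0,1]
    - [0,0,0,0,1]
  force: 50

```text
clock: 9.48
ee_pos: [0.6538, 0.1403, -0.0162]
tcp_rot: [-3.02, 0.865, -0.002]
contact_force: [0.9, 0.6, 3.7]
opening: 0.0243
```

```bash
python3 go.py .4746 .1518 .05 -32
```

```text
shift tool [-0.158   0.0851 -0.0665] roll 0.0 yaw -32.0 tilt [ 0.001  0.    -1.   ] pos [ 0.6538  0.1403 -0.0162] clk 9.47 F [0.9 0.6 3.7] op 0.0243
```

Request:
move_arm:
  motion:
    - [0,0,-0.02,0,1]
    - [0,0,-0.03,0,1]
    - [-0.0395,0.0213,-0.01,0,1]
    - [-0.0395,0.0213,0,0,1]
    - [-0.0395,0.0213,0,0,1]
    - [-0.0395,0.0213,0.01,0,1]
    - [0,0,0.02,0,1]
    - [0,0,0,0,1]

```text
clock: 10.48
ee_pos: [0.4727, 0.1516, 0.0127]
tcp_rot: [3.02, -0.864, -0.003]
contact_force: [-0.5, -0.3, -1.2]
opening: 0.0244
```

```bash
python3 go.py .4746 .1518 -.001 -32
python3 - <<'E'
from h import *
c=read_camera("side");save(c,"s4.png",(315,250,425,340),5.5)
E
```

```text
shift tool [ 0.0015 -0.0012  0.0137] roll 0.1 yaw -31.9 tilt [-0.002 -0.    -1.   ] pos [0.4727 0.1516 0.0127] clk 10.47 F [-0.5 -0.3 -1.2] op 0.0244
```

View pics/s4.png

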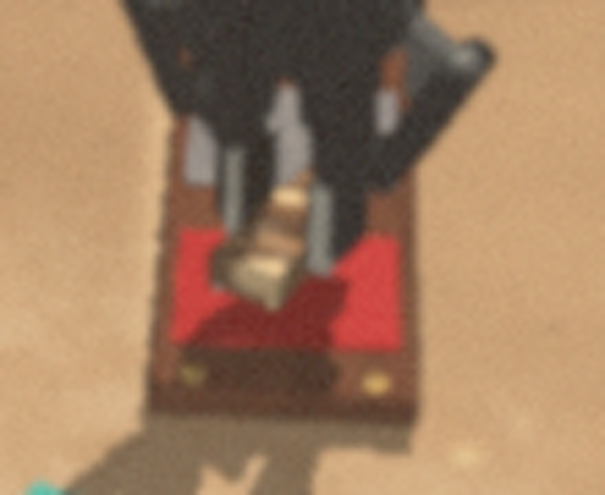

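Request:
move_arm:
  motion:
    - [0,0,0.007,0,1]
    - [0,0,0.005,0,1]
    - [0,0,0.0025,0,1]
    - [0,0,0,0,1]

```text
clock: 11.02
ee_pos: [0.4739, 0.1516, -0.0018]
tcp_rot: [3.02, -0.865, -0.001]
contact_force: [0.2, -0.6, -0.8]
opening: 0.0239
```

Request:
move_arm:
  motion:
    - [0,0,0.0015,0,1]
    - [0,0,0,0,1]

```text
clock: 11.28
ee_pos: [0.4742, 0.1516, -0.0023]
tcp_rot: [3.02, -0.865, -0.0]
contact_force: [-2.9, 0.0, 4.4]
opening: 0.024
```

Request:
move_arm:
  motion:
    - [0,0,0,0,0.6]
    - [0,0,0,0,0]
    - [0,0,0,0,0]
    - [0,0,0,0,0]
    - [0,0,-0.02,0,0]
    - [0,0,-0.04,0,0]
    - [0,0,-0.02,0,0]
    - [0,0,0,0,0]

```text
clock: 12.28
ee_pos: [0.4754, 0.1518, 0.0786]
tcp_rot: [-3.019, 0.864, -0.006]
contact_force: [1.0, 1.0, -0.5]
opening: 0.0851
```

Request:
move_arm:
  motion:
    - [0,0,0,-10,0]
    - [0,0,0,-10,0]
    - [0,0,0,-10,0]
    - [0,0,0,-10,0]
    - [0,0,0,-4,0]
    - [0,0,0,0,0]

```text
clock: 13.02
ee_pos: [0.473, 0.1515, 0.0755]
tcp_rot: [-3.124, -0.328, 0.004]
contact_force: [-0.2, -0.6, 1.2]
opening: 0.0857
```

```bash
python3 go.py .654 .2535 .05 12
python3 - <<'E'
from h import *
c=read_camera("side")
save(c,"s5.png",(315,250,425,340),5.5)
E
```

```text
shift tool [ 0.1983 -0.0622  0.0251] roll -0.0 yaw 12.0 tilt [-0.002 -0.    -1.   ] pos [0.473  0.1515 0.0755] clk 13.03 F [-0.2 -0.6  1.2] op 0.0857
```

View pics/s5.png

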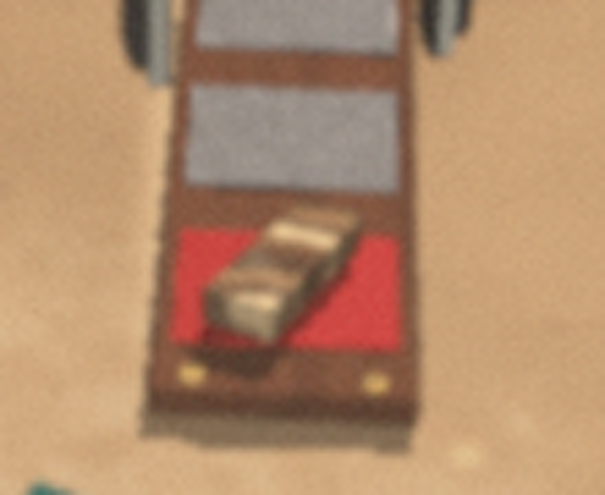

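Request:
move_arm:
  motion:
    - [0.0496,-0.0156,0,0,0]
    - [0.0496,-0.0156,0,0,0]
    - [0.0496,-0.0156,0,0,0]
    - [0.0496,-0.0156,0,0,0]
    - [0,0,0.03,0,0]
    - [0,0,0,0,0]
    - [0,0,0,0,0]

```text
clock: 13.95
ee_pos: [0.6546, 0.2539, 0.047]
tcp_rot: [3.124, 0.329, -0.001]
contact_force: [-0.4, -0.2, -0.2]
opening: 0.0851
```

```bash
python3 go.py .654 .2535 -.016 12
python3 - <<'E'
from h import *
c=read_camera("side")
f=lambda p:[((x+.5)/5.5-.5+315,(y+.5)/5.5-.5+250) for x,y in p]
w=px2w(c,f([(205,292),(270,308),(360,215),(292,207)]),.029);print("bar",w.mean(0),w)
w=px2w(c,f([(180,230),(400,235),(404,347),(173,342)]),.014);print("red",w.mean(0))
save(c,"s6.png",(225,240,345,360),5)
E
```

```text
shift tool [-0.0006  0.0002  0.063 ] roll 0.0 yaw 12.0 tilt [-0.001 -0.    -1.   ] pos [0.6546 0.2539 0.047 ] clk 13.95 F [-0.4 -0.2 -0.2] op 0.0851
bar [0.47529361 0.15241945] [[0.50131651 0.17326579]
 [0.47981261 0.18092566]
 [0.44837375 0.12965201]
 [0.47167156 0.12583433]]
red [0.47264022 0.15121009]
```

View pics/s6.png

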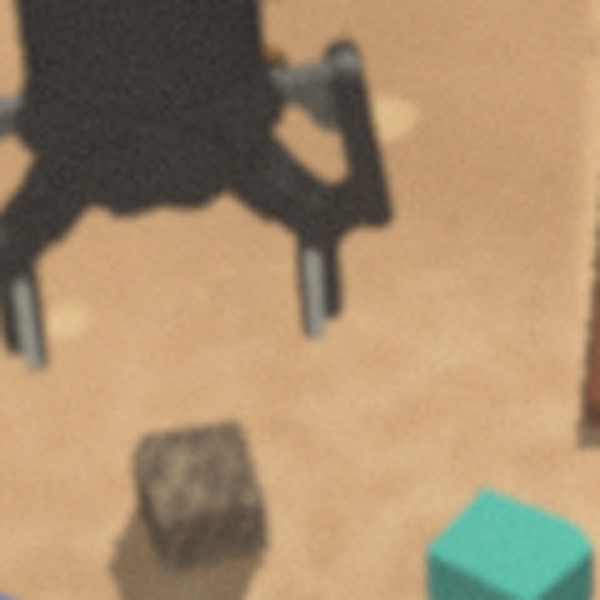

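Request:
move_arm:
  motion:
    - [-0.001,0,0.03,0,0]
    - [0,0,0.02,0,0]
    - [0,0,0.011,0,0]
    - [0,0,0,0,0]
    - [0,0,0,0,0.3]
    - [0,0,0,0,1]
    - [0,0,0,0,1]
    - [0,0,0,0,1]

```text
clock: 15.0
ee_pos: [0.6551, 0.2541, -0.0126]
tcp_rot: [-3.124, -0.329, -0.004]
contact_force: [-0.9, 0.7, 5.3]
opening: 0.0398
```

```bash
python3 go.py .4714 .0639 .05 12
```

```text
shift tool [-0.2192  0.1477 -0.0632] roll 0.0 yaw 12.0 tilt [ 0.002  0.001 -1.   ] pos [ 0.6551  0.2541 -0.0126] clk 15.0 F [-0.9  0.7  5.3] op 0.0398
```

Request:
move_arm:
  motion:
    - [0,0,-0.02,0,1]
    - [0,0,-0.045,0,1]
    - [-0.0438,0.0295,0,0,1]
    - [-0.0438,0.0295,0,0,1]
    - [-0.0438,0.0295,0,0,1]
    - [-0.0438,0.0295,0,0,1]
    - [-0.0438,0.0295,0.01,0,1]
    - [0,0,0.02,0,1]
  force: 60

```text
clock: 16.0
ee_pos: [0.4687, 0.0624, 0.0215]
tcp_rot: [3.124, 0.325, 0.001]
contact_force: [0.4, -0.9, -0.1]
opening: 0.0394
```

Request:
move_arm:
  motion:
    - [0,0,0.01,0,1]
    - [0,0,0,0,1]
    - [0,0,0,0,1]

```text
clock: 16.38
ee_pos: [0.4716, 0.0642, 0.0117]
tcp_rot: [3.124, 0.331, 0.002]
contact_force: [-0.5, -0.5, -1.6]
opening: 0.0393
```

```bash
python3 go.py .4714 .0639 .002 12
```

```text
shift tool [-0.0002  0.0002  0.0097] roll 0.1 yaw 12.1 tilt [ 0.001 -0.    -1.   ] pos [0.4716 0.0642 0.0117] clk 16.38 F [-0.5 -0.5 -1.6] op 0.0393
```

Request:
move_arm:
  motion:
    - [0,0,0.005,0,1]
    - [0,0,0.004,0,1]
    - [0,0,0,0,1]

```text
clock: 16.75
ee_pos: [0.4704, 0.064, 0.0016]
tcp_rot: [-3.124, -0.329, 0.001]
contact_force: [0.5, -0.2, -0.1]
opening: 0.0388
```

Request:
move_arm:
  motion:
    - [0,0,0.0015,0,1]
    - [0,0,0,0,1]

```text
clock: 17.0
ee_pos: [0.4706, 0.064, 0.0014]
tcp_rot: [-3.124, -0.33, 0.002]
contact_force: [-4.5, 0.0, 8.7]
opening: 0.0396
```

Request:
move_arm:
  motion:
    - [0,0,0,0,0.4]
    - [0,0,0,0,0]
    - [0,0,0,0,0]
    - [0,0,0,0,0]
    - [0,0,-0.02,0,0]
    - [0,0,-0.045,5,0]
    - [0,0,0,0,0]
    - [0,0,0,0,0]

```text
clock: 18.0
ee_pos: [0.4703, 0.064, 0.0651]
tcp_rot: [-3.136, -0.194, 0.001]
contact_force: [-0.5, 0.5, -0.7]
opening: 0.0854
```

```bash
python3 go.py .6618 -.1277 .05 7
```

```text
shift tool [0.1665 0.2138 0.015 ] roll 0.1 yaw 7.1 tilt [-0.  0. -1.] pos [0.4703 0.064  0.0651] clk 18.0 F [-0.5  0.5 -0.7] op 0.0854
```

Request:
move_arm:
  motion:
    - [0.02775,0.03563,0,0,0]
    - [0.02775,0.03563,0,0,0]
    - [0.02775,0.03563,0,0,0]
    - [0.02775,0.03563,0,0,0]
    - [0.02775,0.03563,0,0,0]
    - [0.02775,0.03563,0.005,0,0]
    - [0,0,0.03,0,0]
    - [0,0,0,0,0]

```text
clock: 19.0
ee_pos: [0.6586, -0.1269, 0.0254]
tcp_rot: [-3.132, -0.192, 0.013]
contact_force: [-0.3, 0.7, -0.5]
opening: 0.0852
```

```bash
python3 go.py .6618 -.1277 -.016 7
```

```text
shift tool [0.0035 0.0013 0.0414] roll 0.0 yaw 7.0 tilt [-0.009  0.003 -1.   ] pos [ 0.6586 -0.1269  0.0254] clk 19.0 F [-0.3  0.7 -0.5] op 0.0852
```

Request:
move_arm:
  motion:
    - [0,0,0.02,0,0]
    - [0,0,0.015,0,0]
    - [0,0,0,0,0]
    - [0,0,0,0,0]

```text
clock: 19.5
ee_pos: [0.6624, -0.1278, -0.0041]
tcp_rot: [3.135, 0.193, 0.001]
contact_force: [-0.1, 0.1, -0.4]
opening: 0.0853
```

```bash
python3 go.py .6618 -.1277 -.015 7
```

```text
shift tool [-0.0006 -0.0002  0.0109] roll 0.1 yaw 7.1 tilt [ 0.001 -0.    -1.   ] pos [ 0.6624 -0.1278 -0.0041] clk 19.5 F [-0.1  0.1 -0.4] op 0.0853
```

Request:
move_arm:
  motion:
    - [0,0,0.011,0,0]
    - [0,0,0,0,0]
    - [0,0,0,0,0.4]
    - [0,0,0,0,1]
    - [0,0,0,0,1]
    - [0,0,0,0,1]
    - [0,0,0,0,1]
  force: 50

```text
clock: 20.38
ee_pos: [0.6625, -0.1281, -0.015]
tcp_rot: [3.135, 0.193, 0.002]
contact_force: [0.4, -0.6, 2.4]
opening: 0.0316
```

```bash
python3 go.py .4682 -.0241 .05 7
```

```text
shift tool [-0.18   -0.127  -0.0652] roll 0.0 yaw 7.0 tilt [ 0.001 -0.    -1.   ] pos [ 0.6625 -0.1281 -0.015 ] clk 20.38 F [ 0.4 -0.6  2.4] op 0.0316
```

Request:
move_arm:
  motion:
    - [0,0,-0.02,0,1]
    - [0,0,-0.045,0,1]
    - [-0.036,-0.0254,0,0,1]
    - [-0.036,-0.0254,0,0,1]
    - [-0.036,-0.0254,0,0,1]
    - [-0.036,-0.0254,0,0,1]
    - [-0.036,-0.0254,0.01,0,1]
    - [0,0,0.02,0,1]

```text
clock: 21.38
ee_pos: [0.4657, -0.0224, 0.0199]
tcp_rot: [-3.136, -0.195, -0.0]
contact_force: [1.3, 0.5, -1.0]
opening: 0.0319
```

Request:
move_arm:
  motion:
    - [0,0,0.01,0,1]
    - [0,0,0.007,0,1]
    - [0,0,0,0,1]
    - [0,0,0,0,1]

```text
clock: 21.88
ee_pos: [0.4685, -0.0242, 0.0029]
tcp_rot: [3.135, 0.192, 0.001]
contact_force: [0.8, -0.2, -0.3]
opening: 0.0314
```

```bash
python3 go.py .4682 -.0241 0 7
```

```text
shift tool [-0.0003 -0.0001  0.0029] roll 0.0 yaw 7.0 tilt [ 0.001 -0.    -1.   ] pos [ 0.4685 -0.0242  0.0029] clk 21.88 F [ 0.8 -0.2 -0.3] op 0.0314
```

Request:
move_arm:
  motion:
    - [0,0,0.0025,0,1]
    - [0,0,0,0,1]

```text
clock: 22.12
ee_pos: [0.4678, -0.0239, -0.0001]
tcp_rot: [-3.136, -0.193, 0.0]
contact_force: [0.8, -0.6, -0.3]
opening: 0.0318
```

Request:
move_arm:
  motion:
    - [0,0,0.0015,0,1]
    - [0,0,0,0,1]

```text
clock: 22.38
ee_pos: [0.468, -0.0239, -0.0011]
tcp_rot: [3.136, 0.193, -0.0]
contact_force: [-2.4, 0.4, 4.7]
opening: 0.0311
```

Request:
move_arm:
  motion:
    - [0,0,0,0,0.4]
    - [0,0,0,0,0]
    - [0,0,0,0,0]
    - [0,0,0,0,0]
    - [0,0,-0.02,0,0]
    - [0,0,-0.045,0,0]
    - [0,0,0,0,0]
    - [0,0,0,0,0]

```text
clock: 23.38
ee_pos: [0.4675, -0.0238, 0.0631]
tcp_rot: [-3.136, -0.193, 0.001]
contact_force: [-0.7, 0.3, -0.3]
opening: 0.0853
```

```bash
python3 go.py .666 -.013 .05 7
python3 - <<'E'
from fit import *
import pickle
u=read_camera("top");v=read_camera("side");pickle.dump((u,v),open("l.pkl","wb"))
g=lambda cam,b:cv2.convertScaleAbs(cv2.resize(cam["color"][b[1]:b[3],b[0]:b[2],::-1],None,fx=16,fy=16,interpolation=cv2.INTER_CUBIC),alpha=1.3,beta=20)
cv2.imwrite("pics/lump.png",np.hstack([g(c,(306,198,331,221)),g(s,(263,240,288,263))]))
E
```

```text
shift tool [0.1983 0.0136 0.0131] roll 0.0 yaw 7.0 tilt [-0.  0. -1.] pos [ 0.4675 -0.0238  0.0631] clk 23.38 F [-0.7  0.3 -0.3] op 0.0853
```

View pics/lump.png

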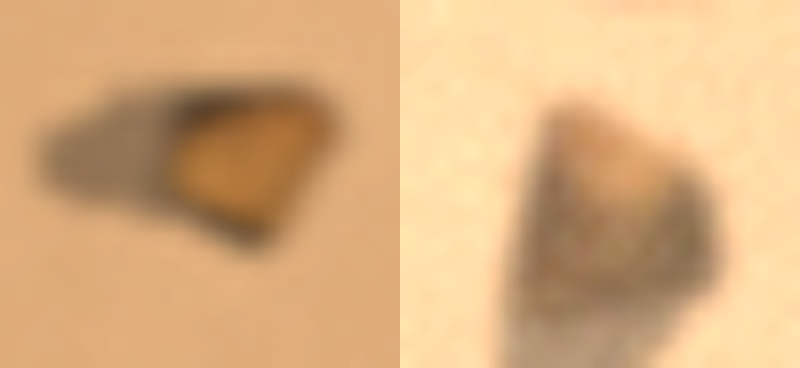

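```bash
python3 - <<'E'
from fit import *
f=lambda p:[((x+.5)/16-.5+306,(y+.5)/16-.5+198) for x,y in p]
print(px2w(c,f([(180,90),(320,85),(260,250),(165,200),(345,110),(255,168)]),.012).round(4))
f=lambda p:[((x-400+.5)/16-.5+263,(y+.5)/16-.5+240) for x,y in p]
print(px2w(s,f([(527,285),(715,270)]),.003).round(4),px2w(s,f([(548,105),(700,160)]),.018).round(4))
E
python3 go.py .665 -.0145 .05 -1
```

```text
[[ 0.6805 -0.0019]
 [ 0.681  -0.0258]
 [ 0.6525 -0.0151]
 [ 0.6614  0.0009]
 [ 0.6766 -0.03  ]
 [ 0.6667 -0.0145]]
[[ 0.6785 -0.008 ]
 [ 0.6534 -0.0123]] [[ 0.6775 -0.0297]
 [ 0.6551 -0.0166]]
shift tool [0.1979 0.0153 0.0117] roll 8.0 yaw 7.0 tilt [-0.002  0.001 -1.   ] pos [ 0.4668 -0.0236  0.0622] clk 23.48 F [-0.2 -0.6 -0.6] op 0.0854
```

Request:
move_arm:
  motion:
    - [0,0,0,8,0]
    - [0.0496,-0.0032,0,0,0]
    - [0.0496,-0.0032,0,0,0]
    - [0.0496,-0.0032,0,0,0]
    - [0.0496,-0.0032,0.01,0,0]
    - [0,0,0.03,0,0]
    - [0,0,0,0,0]
    - [0,0,0,0,0]

```text
clock: 24.48
ee_pos: [0.6658, -0.0144, 0.0232]
tcp_rot: [-3.141, 0.027, 0.002]
contact_force: [0.6, 0.2, 0.2]
opening: 0.0853
```

```bash
python3 go.py .666 -.0145 -.016 -1
```

```text
shift tool [0.0002 0.0001 0.0392] roll 0.0 yaw -1.0 tilt [-0.001  0.    -1.   ] pos [ 0.6658 -0.0144  0.0232] clk 24.48 F [0.6 0.2 0.2] op 0.0853
```

Request:
move_arm:
  motion:
    - [0,0,0.02,0,0]
    - [0,0,0.019,0,0]
    - [0,0,0,0,0]
    - [0,0,0,0,0.4]
    - [0,0,0,0,0.8]
    - [0,0,0,0,1]
    - [0,0,0,0,1]
    - [0,0,0,0,1]
  force: 50

```text
clock: 25.48
ee_pos: [0.667, -0.0145, -0.0146]
tcp_rot: [3.141, -0.026, 0.002]
contact_force: [-1.1, 0.1, 4.8]
opening: 0.0244
```

Request:
move_arm:
  motion:
    - [0,0,-0.01,0,1]
    - [0,0,-0.01,0,1]
    - [0,0,0,0,1]

```text
clock: 25.85
ee_pos: [0.6674, -0.0146, 0.0059]
tcp_rot: [3.141, -0.026, 0.004]
contact_force: [0.1, 0.6, -0.8]
opening: 0.0238
```

```bash
python3 go.py .465 -.112 .05 -1
python3 - <<'E'
from fit import *
v=read_camera("side");save(v,"lg.png",(245,215,305,275),8)
E
```

```text
shift tool [-0.2006  0.1008 -0.0446] roll 0.0 yaw -1.0 tilt [ 0.002 -0.    -1.   ] pos [ 0.6674 -0.0146  0.0059] clk 25.85 F [ 0.1  0.6 -0.8] op 0.0238
```

View pics/lg.png

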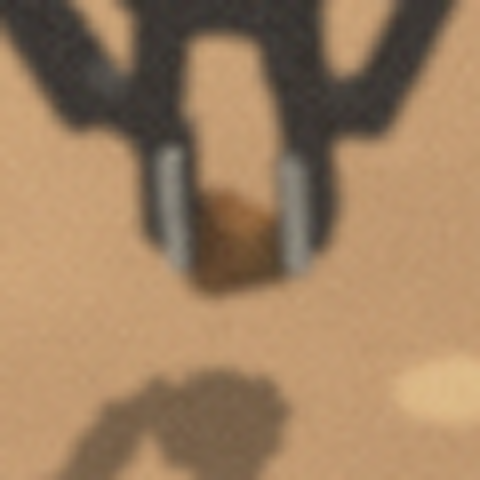

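Request:
move_arm:
  motion:
    - [0,0,-0.045,0,1]
    - [-0.04,0.0202,0,0,1]
    - [-0.04,0.0202,0,0,1]
    - [-0.04,0.0202,0,0,1]
    - [-0.04,0.0202,0,0,1]
    - [-0.0395,0.02,0.01,0,1]
    - [0,0,0.02,0,1]
    - [0,0,0.01,0,1]

```text
clock: 26.9
ee_pos: [0.4643, -0.1117, 0.0085]
tcp_rot: [-3.141, 0.028, 0.002]
contact_force: [0.4, -0.6, -0.3]
opening: 0.0245
```

Request:
move_arm:
  motion:
    - [0,0,0.004,0,1]
    - [0,0,0,0,1]
    - [0,0,0,0,1]

```text
clock: 27.28
ee_pos: [0.4659, -0.1119, 0.006]
tcp_rot: [3.141, -0.025, 0.001]
contact_force: [-0.8, 0.3, -0.5]
opening: 0.0241
```

```bash
python3 go.py .465 -.112 0 -1
```

```text
shift tool [-0.001   0.0001  0.006 ] roll 0.1 yaw -0.9 tilt [ 0.001 -0.    -1.   ] pos [ 0.4659 -0.1119  0.006 ] clk 27.27 F [-0.8  0.3 -0.5] op 0.0241
```

Request:
move_arm:
  motion:
    - [0,0,0.005,0,1]
    - [0,0,0,0,1]

```text
clock: 27.52
ee_pos: [0.465, -0.1117, 0.0002]
tcp_rot: [-3.141, 0.026, 0.001]
contact_force: [-0.6, -0.5, 0.6]
opening: 0.0244
```

Request:
move_arm:
  motion:
    - [0,0,0.0012,0,1]
    - [0,0,0,0,1]

```text
clock: 27.78
ee_pos: [0.4653, -0.1119, -0.0006]
tcp_rot: [-3.141, 0.026, -0.0]
contact_force: [-0.2, -0.1, 1.2]
opening: 0.0241
```

Request:
move_arm:
  motion:
    - [0,0,0.0012,0,1]
    - [0,0,0,0,1]

```text
clock: 28.02
ee_pos: [0.4654, -0.1119, -0.0007]
tcp_rot: [-3.141, 0.026, 0.002]
contact_force: [-5.8, 3.0, 12.5]
opening: 0.0245
```

Request:
move_arm:
  motion:
    - [0,0,0,0,0.6]
    - [0,0,0,0,0]
    - [0,0,0,0,0]
    - [0,0,0,0,0]
    - [0,0,-0.02,0,0]
    - [0,0,-0.05,0,0]
    - [0,0,-0.06,0,0]
    - [0,0,-0.06,0,0]

```text
clock: 29.02
ee_pos: [0.4649, -0.1116, 0.1898]
tcp_rot: [-3.141, 0.026, 0.0]
contact_force: [1.3, -1.5, 0.1]
opening: 0.0853
```

Request:
move_arm:
  motion:
    - [0,0,-0.06,0,0]
    - [0,0.05,0,0,0]
    - [0,0.05,0,0,0]
    - [0,0.05,0,0,0]
    - [0,0.05,0,0,0]
    - [0,0.05,0,0,0]
    - [0,0.05,0,0,0]
    - [0,0,0,0,0]

```text
clock: 30.02
ee_pos: [0.4593, -0.4145, 0.2472]
tcp_rot: [-3.141, 0.032, 0.001]
contact_force: [0.2, -0.1, -0.9]
opening: 0.0857
```

Run:
```python
from fit import *
import pickle
t=read_camera("top");v=read_camera("side");pickle.dump((t,v),open("end.pkl","wb"))
cs=[(.4746,.1518),(.4714,.0639),(.4682,-.0241),(.465,-.112)]
H=[.029,.038,.032,.036]
names=["bar","dark","cream","lump"]
# pixels in the pad's area differing from the empty pad (first image)
for cam,old,nm in((t,c,"top"),(v,s,"side")):
    d=cv2.absdiff(cv2.GaussianBlur(cam["color"],(3,3),0),cv2.GaussianBlur(old["color"],(3,3),0)).max(2)
    # loupe and case
    for n,p in(("loupe",(.488,.37)),("case",(.438,-.331))):
        u=w2px(cam,[[*p,.01]])[0].astype(int);print(nm,n,"max diff",d[u[1]-10:u[1]+10,u[0]-12:u[0]+12].mean().round(1))
    for i in range(4):
        u=w2px(cam,[[*cs[i],H[i]]])[0].astype(int)
        r=d[u[1]-20:u[1]+21,u[0]-20:u[0]+21];m=(r>25).astype(np.uint8)
        n,l,st,ce=cv2.connectedComponentsWithStats(m);k=1+st[1:,4].argmax()
        print(nm,names[i],"expected px",u,"blob",st[k].tolist(),"centroid->",px2w(cam,[ce[k]+u-20],H[i]-(0.004 if nm=="top" else .01))[0].round(4),cs[i])
print(arm.read_state()["ee_pos"])
```

```text
top loupe max diff 46.4
top case max diff 0.8
top bar expected px [260 278] blob [4, 10, 37, 21, 405] centroid-> [0.4769 0.1443] (0.4746, 0.1518)
top dark expected px [292 279] blob [0, 11, 30, 20, 432] centroid-> [0.4726 0.0805] (0.4714, 0.0639)
top cream expected px [326 280] blob [0, 0, 41, 28, 642] centroid-> [ 0.4899 -0.0153] (0.4682, -0.0241)
top lump expected px [359 280] blob [6, 15, 20, 11, 157] centroid-> [ 0.4688 -0.1015] (0.465, -0.112)
side loupe max diff 51.5
side case max diff 3.8
side bar expected px [366 295] blob [3, 0, 33, 41, 907] centroid-> [0.4758 0.1347] (0.4746, 0.1518)
side dark expected px [367 264] blob [7, 21, 28, 20, 471] centroid-> [0.4709 0.086 ] (0.4714, 0.0639)
side cream expected px [368 243] blob [0, 9, 30, 32, 578] centroid-> [ 0.4829 -0.0183] (0.4682, -0.0241)
side lump expected px [368 221] blob [14, 21, 13, 16, 174] centroid-> [ 0.4678 -0.0949] (0.465, -0.112)
[ 0.45997531 -0.4116834   0.2474637 ]
```

Run:
```python
from fit import *
import pickle
t,v=pickle.load(open("end.pkl","rb"))
cs=dict(bar=(.4746,.1518,.029),dark=(.4714,.0639,.038),cream=(.4682,-.0241,.032),lump=(.465,-.112,.036))
def show(cam,nm,n):
    u=w2px(cam,[cs[n]])[0].round().astype(int);w=15
    p=cam["color"][u[1]-w:u[1]+w+1,u[0]-w:u[0]+w+1].astype(int);R_,G,B_=p[...,0],p[...,1],p[...,2]
    if n=="bar": m=(G>0.42*R_)
    elif n=="dark": m=(p.max(2)<(85 if nm=="top" else 95))
    else: m=(R_-B_>25)&(R_>(G+8))
    if n in("cream","lump"): # drop the wooden gaps, left and right of pad
        pass
    print(nm,n,u); print("\n".join("".join("#" if a else "." for a in r) for r in m[::1]))
for n in cs: show(t,"top",n)
for cam,old,nm in((t,c,"top"),(v,s,"side")):
    for n,p in(("loupe",(.488,.37)),("case",(.438,-.331))):
        u=w2px(old,[[*p,.01]])[0].astype(int)
        T=old["color"][u[1]-10:u[1]+11,u[0]-14:u[0]+15];S=cam["color"][u[1]-22:u[1]+23,u[0]-26:u[0]+27]
        r=cv2.matchTemplate(S,T,cv2.TM_CCOEFF_NORMED);print(nm,n,r.max().round(2),np.array(np.unravel_index(r.argmax(),r.shape))-12)
```

```text
top bar [260 279]
######.########################
#####......................####
#####.......................###
#####.......................###
#####.......................###
#####..###..................###
#####..#####................###
#############...............###
##############..............###
################............###
#################...........###
####################........###
######################......###
#######################.....###
########################....###
####..###################...###
####....##################.####
####.......####################
####.........##################
####..........#################
####...........################
####............##########.####
####..............#######...###
####.................####...###
####........................###
####........................###
####.......................####
####.......................####
####.......................####
#####......................####
###################......######
top dark [293 279]
...........................####
.......................########
.......
[... 2324 characters left out ...]
.....######
##........###########....######
###.......###########....######
###......###########.....######
###......##########.......#####
###......##########......######
###.......########.......######
###........#######.......######
###...........###........######
###......................######
###......................######
###......................######
###......................######
###......................######
###......................######
###......................######
###......................######
###......................######
####.....................######
###############################
top loupe 0.72 [0 0]
top case 1.0 [0 0]
side loupe 0.8 [0 0]
side case 1.0 [0 0]
```

```bash
python3 -c "
from bench import arm
print(arm.sign_off())"
```

```text
the job is handed in; nothing more can be done
None
```

I placed all four stones and handed the job in at about 30 s. The striped bar is on the red pad, then the dark block, the cream block, and the amber lump on the far end pad. Each was lowered until the wrist force showed contact, then released. No verdict is reported.

**Tool height:** The fingertips really sit about 36 mm higher than the stated tool geometry implies. The camera showed this, and touching the table with shut jaws confirmed it (contact at a reported z of −19 mm). I corrected every grasp and placing height by that amount.

**Placing:**
- **Bar:** I measured it about 1–3 mm from its pad centre.
- **Cream and lump:** Both masks in the last top picture sit within about 1 pixel (3 mm) of their pad centres.
- **Dark block:** Its mask was muddled by shadow. Its right edge and its extent across the row fit a centred block, but I did not measure the centre cleanly.
- **Same side up:** I confirmed this by eye for the bar on its pad and for the lump while held. For the dark and cream blocks it rests on the top-view outline and the level lift and lowering.

**Loupe and red case:** Template matching found zero shift for both. The loupe's match was weaker (0.72–0.80), and a plain difference test did flag a change there. I put that down to the arm's shadow, since the arm never went near it.

The final checks were numeric only, because I had already used all 16 picture views.

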